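# Close the two swing arms of a plaque jig

## Robot

A 6-joint arm with a two-finger parallel gripper is mounted at the origin on the work surface. World frame = base frame: x ahead of the robot, y to its left, z up, the work surface at z = 0. Lengths are in m, angles in rad, forces in N, time in s.
With the tool pointing down it reaches from about 0.35 to 0.775 m from the base axis. Payload 7.3 kg.
Tool frame: the origin (TCP) lies on the front face of the gripper's body, between the roots of the fingers; the fingertips stand ahead of it and the grasp point (between the pads) lies 47 mm ahead of it (finger_overhang is the z of the fingertips in the tool frame, in m); z points along the fingers, y is the line along which they close (so a half turn about z gives the same grasp; the last joint's range is limited). The gripper opens to 92 mm and grips with 3 to 60 N. Pads are 19 mm wide; open, the fingers measure 130 mm over their backs; the gripper's body (75 mm by 190 mm) begins 47 mm behind the grasp point.
Start: joints at [-1.426, 0.342, 1.524, -0, 1.275, -0.146], TCP at [0.151, -0.503, 0.292] pointing down, gripper open.
Joint ranges: [-2.53, 2.53], [-0.77, 2.02], [0.04, 2.7], [-1, 4.14], [0.28, 2.66], [-3.11, 3.11]. Speed limits (rad/s): [2.57, 2.57, 3.14, 3.14, 3.14, 3.14].

## Interface

Orientations are given as [roll, pitch, yaw] about the fixed x, y, z axes, in that order (R = Rz(yaw) Ry(pitch) Rx(roll)).
In Python, from cell import * gives the robot as it stands. The module is installed in compiled form; this text tells all that it offers.
- The arm moves only by the tool arm_command, never from a script. Its argument "series" is a list of rows, each an object of numbers: "x", "y", "z": the shift along the tool's x, y, z in mm; "rx", "ry", "rz": the turn, a rotation vector about the tool's x, y, z in degrees. A call has 1 to 20 rows; each row is the pose to reach, as a shift and turn from the pose commanded when the call began, along the tool's axes at that moment; what a row does not reach only later rows make up. A row lasts 1/10 s, in which the tool goes at most 50 mm and 8.59 degrees, less where a joint would pass 70% of its speed; a pose out of reach is approached as far as the arm can. A call with a gripper value outside its range is refused whole. "hand" is the finger opening in mm, from 0 to 91.8, set as the call begins (left out, the last holds). The fingers move at their own pace and stop on an object; "squeeze" is the grip in N (left out, the last holds). Time passes only in rows, so rows that repeat a pose let the fingers close. It gives the time, the measured TCP pose, the force, the opening and the grip force at its end, in the units of the state.
- observe(): the state, without advancing time (a new reading comes with each control period).
- read_camera(name): name is "scene" or "top"; returns a dict with "pixels" (400x640x3 uint8, blue, green, red), "K" (3x3 intrinsics, pixels), "rvec" (rotation vector, rad) and "tvec" (3), from world to camera coordinates, as OpenCV has them. Camera axes: x right, y down, z forward; pixel columns grow to the right and rows downward; lengths in m; the calibration is good to about 2 mm. A picture is of the moment at which its call begins. There is no depth.
- hand_in(): hands the job in; it is judged then, once.
Trained networks look in a picture, given as the dict that the camera call returned (one of the last four; its "shot" number tells which), for a name from the list of things; names that differ only in an ending like _2 or _b are one class to them, and where a whole thing is asked for, a point or a joint stands for the part that bears it (a point fixed in the world has none). Each returns a list of dicts, best first, with "confidence" (0 to 1); they miss things now and then, are a little off and sometimes report something else, mostly with a low value. They report only what shows in the picture. A call takes as long as a camera call. They do not tell look-alikes from the thing itself.
- boxes_of(picture, query): "point" ([x, y, z] in m, in world coordinates, good to about 4 mm: the middle of the surface that is visible of it).
- trace(picture, query): "pixels" (400x640 bool, what is visible of it).
- mark_of(picture, query): "point" ([x, y, z] in m, in world coordinates, good to about 4 mm: a listed point, or the origin of a listed thing).
The state is a dict: "time": time; "qpos": joint angles; "qvel": joint speeds; "joint_efforts": joint torques, N m; "tool_pos": TCP position; "tool_rot": TCP orientation; "contact_force": force on the tool from outside, world axes, zero at the start; "torque": the same for the moment, N m; "opening": finger opening in m; "grip_force": force on a finger pad.
Only numpy, scipy, OpenCV 4.12 (cv2) and the standard library are available. Lean on these libraries where they do the work, as an engineer would, in place of code of your own. Each camera call takes 0.05 s, during which the arm holds its last target. There are 200 camera calls.

## Task

Close the jig over the wooden plaque: with a fingertip, gently push the orange swing arm and the blue swing arm round on their posts until both lie over the plaque in one straight line, pointing straight at each other. Do not grip or force the arms, leave the plaque lying in the jig, leave the jar, the pen rest and the small blank where they are, and finish with the hand clear of everything.

Things in the scene. Friction and masses are not known exactly. Their poses are not given: they have to be found in the camera images.
- jig: Plywood jig board 150 x 300 x 12 mm, screwed to the table. Origin: centre of its underside; x along the short side (away from the robot at yaw 0), y along the long side towards the orange arm's post, z up. Posts at x = 0, y = +115 mm (orange arm) and y = -115 mm (blue arm). Low wooden fence strips round the plaque, top 20 mm above the table.
- swing_orange: Orange swing arm, turns level about its post: bar 22 mm wide, white dot near its free end 95 mm from the post's axis; underside 35, top 53 mm above the table; round hub of radius 15 mm, with its nut 61 mm high. Origin on the post's axis at the bar's underside; x points along the bar to the free end, z up. Stiff pivot, no spring or click: about 2 N at 65 mm; stays where left.
- orange_tip (a point): Centre of the free end of the orange arm, 95 mm from the post's axis, 44 mm above the table; moves with the arm. The arm starts pointing outward, at least 105 degrees from closed, and can be pushed either way round to closed and up to 50 degrees past it.
- orange_mark (a point): Fixed point of the jig (jig x = 0, y = +20 mm, 44 mm above the table), where the orange arm's free end is when the arm is closed: over the plaque, pointing straight at the other post. Nothing is seen there.
- swing_blue: Blue swing arm, turns level about its post: bar 22 mm wide, white dot near its free end 95 mm from the post's axis; underside 35, top 53 mm above the table; round hub of radius 15 mm, with its nut 61 mm high. Origin on the post's axis at the bar's underside; x points along the bar to the free end, z up. Stiff pivot, no spring or click: about 2 N at 65 mm; stays where left.
- blue_tip (a point): Centre of the free end of the blue arm, 95 mm from the post's axis, 44 mm above the table; moves with the arm. The arm starts pointing outward, at least 105 degrees from closed, and can be pushed either way round to closed and up to 50 degrees past it.
- blue_mark (a point): Fixed point of the jig (jig x = 0, y = -20 mm, 44 mm above the table), where the blue arm's free end is when the arm is closed: over the plaque, pointing straight at the other post. Nothing is seen there.
- plaque: Loose wooden plaque with a burnt leaf, 110 x 160 x 20 mm, 0.17 kg, lying in the jig inside the low fence (2 mm play); top 32 mm above the table. Origin: centre of its underside; y along its length, the same line as jig y.
- pen_rest: Loose orange plastic rest for a burning pen, 70 x 55 x 58 mm, on the table beyond the jig. Origin: centre of its underside. Bystander.
- jar: Loose amber glass jar with a yellow cap, 50 mm across, 65 mm high, on the table beyond the jig. Origin: centre of its underside. Bystander.
- blank: Loose small wooden blank, 60 x 85 x 18 mm, on the table on the robot's side of the jig. Origin: centre of its underside. Bystander.
Not all that is in view belongs to the job. Of the things like the plaque, leave any that is purple or yellow; of the rest the larger one is meant.

How it is judged:
At the end, for the whole second after the job is handed in: Each arm's free end is within 13 mm (about 8 degrees) of its closed place, arms still; the plaque lies flat within 12 mm of where it was; pen rest, jar and small blank within 20 mm of where they were (horizontal distance between orange_tip and orange_mark below 0.013 m and horizontal distance between blue_tip and blue_mark below 0.013 m and angular speed of each of swing_orange, swing_blue below 0.05 rad/s and distance of plaque from where it was at the start of the episode below 0.012 m and angle between plaque's own z axis and vertical below 0.1 rad and distance of each of pen_rest, jar, blank from where it was at the start of the episode below 0.02 m); the robot touches nothing.
It fails at once if the plaque is lifted, tipped or pushed out of its place (12 mm) (distance of plaque from where it was at the start of the episode above 0.012 m).
It fails at once if the pen rest, the jar or the small blank is moved (20 mm) (distance of any of pen_rest, jar, blank from where it was at the start of the episode above 0.02 m).
It fails at once if the orange arm is gripped or forced (over 18 N from the fingers) (contact force between the fingers and swing_orange above 18 N).
It fails at once if the blue arm is gripped or forced (over 18 N from the fingers) (contact force between the fingers and swing_blue above 18 N).
It also fails if it takes over 64 s, if anything falls off the work surface, if the arm or the gripper's body presses on something with over 40 N, if the wrist force passes 120 N, or if a joint passes its speed limit or range.

## Working session

There is one attempt and no reset: what is moved stays moved. The work goes in short steps, Python scripts to look and compute and a tool call to move; the robot and the scene stay as the last step left them, time stands still between calls to the robot, and variables do not carry over. Pictures are saved under pics/ and viewed, at most 10 in all, crops included, and the job is handed in when it is done.

Besides the shell and the picture viewer there is one more tool, called after ">>>" by a JSON object that holds its "op" and its "data", one argument or row to a line. arm_command: Moves the arm, as the interface text tells. Its arguments: {"type":"object","properties":{"series":{"type":"array"},"hand":{"type":"number"},"squeeze":{"type":"number"}},"required":["series"]}

```bash
mkdir -p pics; cat > h.py <<'E'
from cell import *
import numpy as np, cv2
def shots(tag=None):
    P={}
    for n in("scene","top"):
        P[n]=read_camera(n)
        if tag: cv2.imwrite(f"pics/{tag}_{n}.png",P[n]["pixels"])
    return P
def proj(p,pts):
    return cv2.projectPoints(np.float64(pts).reshape(-1,1,3),np.float64(p["rvec"]),np.float64(p["tvec"]),np.float64(p["K"]),None)[0].reshape(-1,2)
def ray(p,uv,z):
    R=cv2.Rodrigues(np.float64(p["rvec"]))[0];t=np.float64(p["tvec"]).ravel();c=-R.T@t
    d=R.T@np.linalg.inv(p["K"])@np.array([uv[0],uv[1],1.]);return c+d*(z-c[2])/d[2]
E
python3 - <<'E'
from h import *
P=shots("a")
np.set_printoptions(precision=4,suppress=True)
for n,p in P.items():
    for q in ["jig","swing_orange","orange_tip","swing_blue","blue_tip","plaque","pen_rest","jar","blank"]:
        for d in mark_of(p,q)[:3]: print(n,q,round(d["confidence"],2),np.array(d["point"]),proj(p,d["point"])[0].round())
s=observe();print(s["time"],s["tool_pos"],s["tool_rot"],finger_overhang if 'finger_overhang' in globals() else None)
cv2.imwrite("pics/both.png",cv2.resize(np.vstack([P["scene"]["pixels"],P["top"]["pixels"]]),(480,600)))
E
```

```text
scene jig 0.91 [ 0.5795  0.0231 -0.0008] [330. 228.]
scene swing_orange 0.96 [0.5499 0.1347 0.0335] [376. 196.]
scene orange_tip 0.61 [0.48   0.1966 0.0448] [387. 172.]
scene swing_blue 0.9 [ 0.6059 -0.0863  0.039 ] [278. 230.]
scene swing_blue 0.18 [0.4793 0.1978 0.0434] [387. 172.]
scene blue_tip 0.7 [ 0.5522 -0.1632  0.0455] [229. 219.]
scene plaque 0.89 [0.5988 0.3062 0.0005] [458. 207.]
scene plaque 0.76 [0.5754 0.0256 0.0115] [331. 222.]
scene plaque 0.75 [ 0.4768 -0.2625  0.0063] [172. 225.]
scene pen_rest 0.73 [ 0.7684 -0.0175  0.0037] [351. 297.]
scene jar 0.6 [ 0.715   0.197  -0.0014] [447. 251.]
scene blank 0.7 [ 0.4437 -0.026   0.0019] [286. 198.]
top swing_orange 0.7 [0.5472 0.1342 0.0302] [272. 215.]
top orange_tip 0.68 [0.4756 0.1976 0.0417] [242. 249.]
top swing_blue 0.98 [ 0.5988 -0.0863  0.0319] [374. 189.]
top blue_tip 0.69 [ 0.5521 -0.1654  0.045 ] [412. 210.]
top plaque 0.83 [ 0.3245  0.1283 -0.0021] [278. 317.]
top plaque 0.61 [ 0.4829 -0.2602 -0.0018] [452. 241.]
top plaque 0.6 [0.5797 0.0257 0.0146] [322. 200.]
top pen_rest 0.73 [ 0.7675 -0.0162  0.0025] [339. 117.]
top jar 0.97 [0.7192 0.1952 0.0046] [245. 139.]
top blank 0.87 [ 0.4412 -0.0286  0.0004] [348. 262.]
1.0 [ 0.1505 -0.503   0.2922] [3.1415 0.     0.2907] 0.0655
```

View pics/a_top.png

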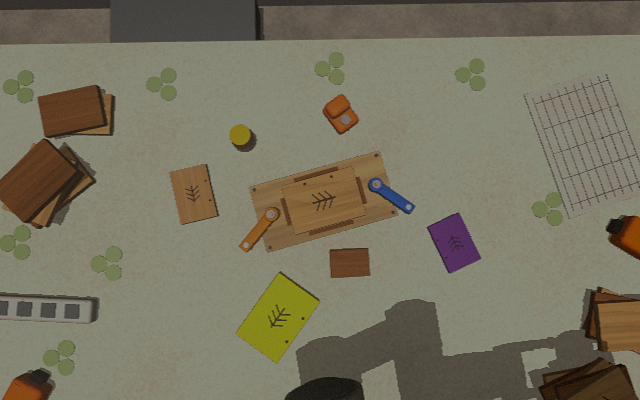

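View pics/a_scene.png

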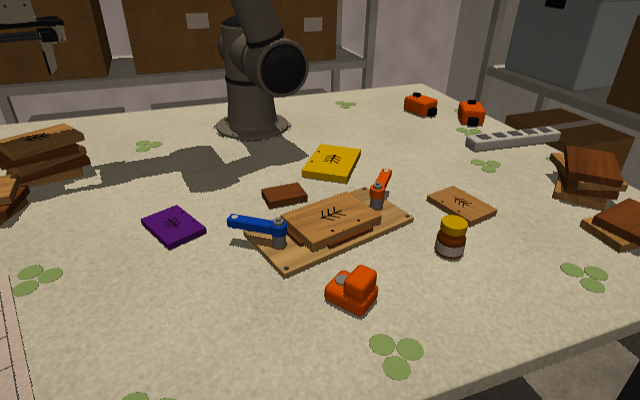

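Candidates in the top view: orange arm (258,230) and blue arm (392,197). Other orange things are the pen rest (340,115) and the bottles at the edges. For the plaque there is the one in the jig (322,200), a small loose one (193,193), a yellow one (278,317) and a purple one (453,242). I choose the jig's plaque and the two arms on its posts, and will check them with a model overlay in a close crop.

```bash
cat >> h.py <<'E'
def arms(P,k=3):
    "averaged tips and hubs over repeated pictures"
    out={}
    for n,p in P.items():
        for q in ["swing_orange","orange_tip","swing_blue","blue_tip"]:
            r=mark_of(p,q)
            if r and r[0]["confidence"]>.4: out.setdefault(q,[]).append(r[0]["point"])
    return out
E
python3 - <<'E'
from h import *
from scipy.optimize import least_squares
acc={}
for i in range(3):
    P=shots()
    for k,v in arms(P).items(): acc.setdefault(k,[]).extend(v)
m={k:np.median(v,axis=0) for k,v in acc.items()}
for k in m: print(k,m[k].round(4),len(acc[k]),np.std(acc[k],axis=0).round(4))
o,b=m["swing_orange"][:2],m["swing_blue"][:2]
c=(o+b)/2; d=o-b; print("len",np.hypot(*d),"yaw",np.degrees(np.arctan2(-d[0],d[1])),"c",c)
p=P["top"]
M=(trace(p,"jig")[0]["pixels"]).astype(np.uint8)
for q in("plaque",):
    M2=[t["pixels"] for t in trace(p,q)]; 
    for t in M2: 
        if t[200,322]: M|=t.astype(np.uint8)
pts=np.argwhere(M)[:,::-1].astype(float)
W=np.array([ray(p,x,.012)[:2] for x in pts]); r=cv2.minAreaRect(W.astype(np.float32)*1000);print(r)
y=np.arctan2(-d[0],d[1]);R=np.array([[np.cos(y),-np.sin(y)],[np.sin(y),np.cos(y)]])
im=p["pixels"].copy()[130:270,220:440];im=cv2.resize(im,None,fx=3.5,fy=3.5,interpolation=2)
def dot(w,col):
    u=(proj(p,w)[0]-[220,130])*3.5;cv2.circle(im,tuple(int(a) for a in u),3,col,-1)
for sx in(-75,75):
    for sy in(-150,150): dot([*(c+R@[sx/1e3,sy/1e3]),.012],(0,0,255))
for s in(-1,1): dot([*(c+R@[0,s*.115]),.061],(0,255,0)); dot([*(c+R@[0,s*.02]),.044],(255,0,255))
dot([*m["orange_tip"][:2],.053],(0,0,0));dot([*m["blue_tip"][:2],.053],(0,0,0))
cv2.imwrite("pics/crop.png",im)
E
```

```text
swing_orange [0.5478 0.1331 0.0322] 6 [0.0016 0.0013 0.0022]
orange_tip [0.4773 0.199  0.044 ] 5 [0.0007 0.0015 0.0011]
swing_blue [ 0.601  -0.0859  0.0364] 6 [0.0029 0.001  0.002 ]
blue_tip [ 0.5513 -0.1649  0.0437] 6 [0.0011 0.0019 0.0019]
len 0.22538092754268274 yaw 13.666300072913549 c [0.574375 0.0236  ]
((576.881591796875, 27.84747314453125), (155.89344787597656, 394.0054626464844), 14.042564392089844)
```

View pics/crop.png

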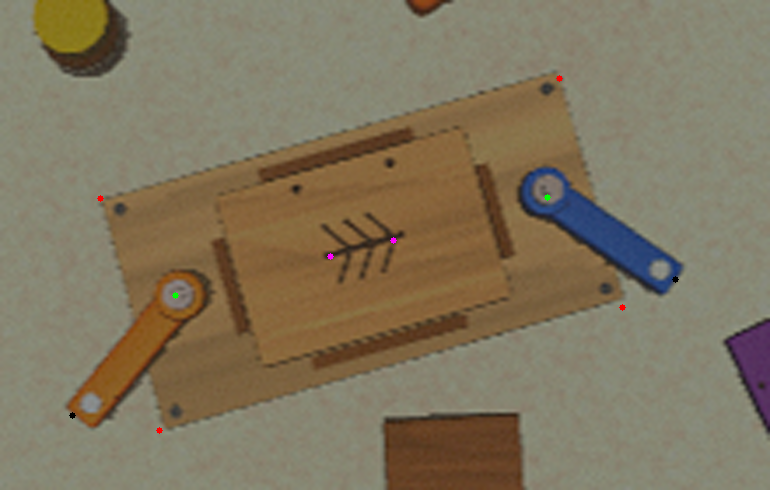

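The crop confirms the choice: plaque with leaf in the jig, orange nut at crop (177,294), blue nut at (548,189). I fit the jig pose to these pixels and plan the sweeps.

```bash
cat >> h.py <<'E'
def R2(a): return np.array([[np.cos(a),-np.sin(a)],[np.sin(a),np.cos(a)]])
def u(deg): a=np.radians(deg); return np.array([np.cos(a),np.sin(a)])
def rows(pts,z=None,yaws=None):
    "world TCP targets -> rows in current tool axes (tool pointing down)"
    s=observe();t=s["tool_pos"];y0=s["tool_rot"][2];ex=np.array([np.cos(y0),np.sin(y0)]);ey=np.array([np.sin(y0),-np.cos(y0)])
    out=[]
    for p,yw in zip(pts,yaws):
        d=np.array(p[:2])-t[:2];dy=(yw-np.degrees(y0)+180)%360-180
        out.append(dict(x=int(round(1e3*d@ex)),y=int(round(1e3*d@ey)),z=int(round(1e3*(t[2]-p[2]))),rz=int(round(-dy))))
    return out
E
python3 - <<'E'
from h import *
from scipy.optimize import least_squares
p=read_camera("top")
J=np.array([[75,150,12],[75,-150,12],[-75,-150,12],[-75,150,12],[0,115,61],[0,-115,61]])/1e3
uv=np.array([[102,198],[558,73],[623,303],[165,430],[177,294],[548,189]])/3.5+[220,130]
def W(q): return np.c_[J[:,:2]@R2(q[2]).T+q[:2],J[:,2]]
r=least_squares(lambda q:(proj(p,W(q))-uv).ravel(),[.575,.024,.24]);q=r.x
print(q,np.degrees(q[2]),r.fun.round(2))
np.save("jig.npy",q)
for s,t in((1,(91,402)),(-1,(660,269))):
    post=q[:2]+R2(q[2])@[0,.115*s];w=ray(p,np.array(t)/3.5+[220,130],.053)[:2]-post
    print(post,"arm len",np.hypot(*w),"angle",np.degrees(np.arctan2(w[1],w[0]))%360,"closed",(np.degrees(q[2])-90*s)%360)
s=observe();print(s["tool_pos"],s["tool_rot"],s["time"])
print(rows([[.45,-.3,.29],[.521,.21,.25]],yaws=[30,48]))
E
```

```text
[0.57649766 0.02287974 0.25070946] 14.364593960845776 [-0.36  0.19  0.17 -0.03  0.44 -0.73 -0.55 -0.18  0.17  0.02  0.13  0.68]
[0.54796716 0.13428446] arm len 0.08256458691129513 angle 139.74852118608354 closed 284.3645939608458
[ 0.60502816 -0.08852497] arm len 0.08216313799810566 angle 234.72682624194908 closed 104.36459396084578
[ 0.15054113 -0.50295565  0.29223764] [3.14152906e+00 5.29873066e-06 2.90801523e-01] 2.65
[{'x': 345, 'y': -109, 'z': 2, 'rz': -13}, {'x': 559, 'y': -577, 'z': 42, 'rz': -31}]
```

>>> {"op": "arm_command", "data": {
  "hand": 0,
  "series": [
    {"x": 30,"y": -10},
    {"x": 70,"y": -22,"rz": -3},
    {"x": 110,"y": -35,"rz": -5},
    {"x": 150,"y": -48,"rz": -7},
    {"x": 190,"y": -60,"rz": -9},
    {"x": 230,"y": -72,"rz": -10},
    {"x": 270,"y": -85,"rz": -11},
    {"x": 310,"y": -98,"rz": -12},
    {"x": 345,"y": -110,"rz": -13},
    {"x": 365,"y": -150,"z": 3,"rz": -15},
    {"x": 385,"y": -190,"z": 5,"rz": -17},
    {"x": 405,"y": -232,"z": 8,"rz": -19},
    {"x": 424,"y": -275,"z": 12,"rz": -21},
    {"x": 442,"y": -318,"z": 16,"rz": -23},
    {"x": 460,"y": -360,"z": 20,"rz": -25},
    {"x": 480,"y": -404,"z": 24,"rz": -26},
    {"x": 500,"y": -448,"z": 28,"rz": -28},
    {"x": 520,"y": -490,"z": 32,"rz": -30},
    {"x": 540,"y": -534,"z": 38,"rz": -32},
    {"x": 557,"y": -575,"z": 42,"rz": -33}
  ]
}}

```text
invalid input
```

```bash
python3 - <<'E'
from h import *
s=observe();print(s["time"],s["tool_pos"],np.degrees(s["tool_rot"]),s["opening"],s["contact_force"])
print(rows([[.519,.2086,.1065]],yaws=[49.7]))
E
```

```text
2.65 [ 0.15054113 -0.50295565  0.29223764] [1.79996356e+02 3.03594904e-04 1.66616999e+01] 0.09208366860418525 [-0.0896487   0.0492214  -0.42341515]
[{'x': 557, 'y': -576, 'z': 186, 'rz': -33}]
```

>>> {"op": "arm_command", "data": {
  "hand": 0,
  "series": [
    {"x": 30,"y": -10,"z": 0,"rx": 0,"ry": 0,"rz": 0}
  ]
}}

```text
time: 2.75
tool_pos: [0.1749, -0.4861, 0.2921]
tool_rot: [3.141, 0.001, 0.287]
contact_force: [1.5, -0.2, -0.4]
opening: 0.0875
grip_force: 0.0
```

>>> {"op": "arm_command", "data": {
  "hand": 0,
  "series": [
    {"x": 40,"y": -12,"z": 0,"rx": 0,"ry": 0,"rz": -3},
    {"x": 80,"y": -25,"z": 0,"rx": 0,"ry": 0,"rz": -5},
    {"x": 120,"y": -38,"z": 0,"rx": 0,"ry": 0,"rz": -7},
    {"x": 160,"y": -50,"z": 0,"rx": 0,"ry": 0,"rz": -9},
    {"x": 200,"y": -62,"z": 0,"rx": 0,"ry": 0,"rz": -10},
    {"x": 240,"y": -75,"z": 0,"rx": 0,"ry": 0,"rz": -11},
    {"x": 280,"y": -88,"z": 0,"rx": 0,"ry": 0,"rz": -12},
    {"x": 315,"y": -100,"z": 0,"rx": 0,"ry": 0,"rz": -13},
    {"x": 335,"y": -140,"z": 3,"rx": 0,"ry": 0,"rz": -15},
    {"x": 355,"y": -180,"z": 5,"rx": 0,"ry": 0,"rz": -17},
    {"x": 375,"y": -222,"z": 8,"rx": 0,"ry": 0,"rz": -19},
    {"x": 394,"y": -265,"z": 12,"rx": 0,"ry": 0,"rz": -21},
    {"x": 412,"y": -308,"z": 16,"rx": 0,"ry": 0,"rz": -23},
    {"x": 430,"y": -350,"z": 20,"rx": 0,"ry": 0,"rz": -25},
    {"x": 450,"y": -394,"z": 24,"rx": 0,"ry": 0,"rz": -26},
    {"x": 470,"y": -438,"z": 28,"rx": 0,"ry": 0,"rz": -28},
    {"x": 490,"y": -480,"z": 32,"rx": 0,"ry": 0,"rz": -30},
    {"x": 510,"y": -524,"z": 38,"rx": 0,"ry": 0,"rz": -32},
    {"x": 527,"y": -566,"z": 42,"rx": 0,"ry": 0,"rz": -33},
    {"x": 527,"y": -566,"z": 42,"rx": 0,"ry": 0,"rz": -33}
  ]
}}

```text
time: 4.75
tool_pos: [0.5185, 0.2135, 0.2493]
tool_rot: [-3.14, -0.001, 0.873]
contact_force: [-0.6, 0.7, -0.1]
opening: 0.0004
grip_force: 0.0
```

```bash
python3 - <<'E'
from h import *
s=observe();print(s["time"],s["tool_pos"],np.degrees(s["tool_rot"]),s["opening"],s["contact_force"])
print(rows([[.519,.2086,.1065]],yaws=[49.7]))
E
```

```text
4.75 [0.51851126 0.21347545 0.24931858] [-1.79920131e+02 -3.87235554e-02  4.99981173e+01] 0.00039999883915038675 [-0.55500542  0.65800238 -0.1273889 ]
[{'x': -3, 'y': 4, 'z': 143, 'rz': 0}]
```

>>> {"op": "arm_command", "data": {
  "series": [
    {"x": 0,"y": 2,"z": 20,"rx": 0,"ry": 0,"rz": 0},
    {"x": 0,"y": 4,"z": 45,"rx": 0,"ry": 0,"rz": 0},
    {"x": 0,"y": 4,"z": 70,"rx": 0,"ry": 0,"rz": 0},
    {"x": 0,"y": 4,"z": 95,"rx": 0,"ry": 0,"rz": 0},
    {"x": 0,"y": 4,"z": 115,"rx": 0,"ry": 0,"rz": 0},
    {"x": 0,"y": 4,"z": 130,"rx": 0,"ry": 0,"rz": 0},
    {"x": 0,"y": 4,"z": 139,"rx": 0,"ry": 0,"rz": 0},
    {"x": 0,"y": 4,"z": 143,"rx": 0,"ry": 0,"rz": 0},
    {"x": 0,"y": 4,"z": 143,"rx": 0,"ry": 0,"rz": 0},
    {"x": 0,"y": 4,"z": 143,"rx": 0,"ry": 0,"rz": 0}
  ]
}}

```text
time: 5.75
tool_pos: [0.5225, 0.2059, 0.1079]
tool_rot: [3.141, -0.001, 0.867]
contact_force: [-0.2, 1.0, 0.2]
opening: 0.0003
grip_force: 0.0
```

```bash
cat >> h.py <<'E'
def sweep(s,th,off,r=.070,z=.1065):
    "s=+1 orange (ccw), -1 blue (cw): TCP targets for bar angles th, offsets off behind the bar's axis"
    q=np.load("jig.npy");post=q[:2]+R2(q[2])@[0,.115*s]
    pts=[[*(post+r*u(a)-o*u(a+90*s)),z] for a,o in zip(th,off)]
    return rows(pts,yaws=[a+270 if s>0 else a-90 for a in th])
def show(R,last=None):
    for r in R: print('{"x": %d, "y": %d, "z": %d, "rx": 0, "ry": 0, "rz": %d},'%(r["x"],r["y"],r["z"],r["rz"]),end=" ")
    print()
E
python3 - <<'E'
from h import *
P=shots("c")
s=observe();print(s["time"],s["tool_pos"],s["contact_force"])
im=P["scene"]["pixels"][140:280,260:480];cv2.imwrite("pics/c1.png",cv2.resize(im,None,fx=3,fy=3))
th=[139.7]*4+list(139.7+np.arange(1,17)*3.5)
show(sweep(1,th,[.035,.030,.025,.0205]+[.0205]*16))
E
```

```text
5.85 [0.52251709 0.20602445 0.10802353] [ 0.47282247 -0.19756978 -0.07292687]
{"x": -3, "y": -4, "z": 2, "rx": 0, "ry": 0, "rz": 0}, {"x": -8, "y": -4, "z": 2, "rx": 0, "ry": 0, "rz": 0}, {"x": -13, "y": -4, "z": 2, "rx": 0, "ry": 0, "rz": 0}, {"x": -18, "y": -4, "z": 2, "rx": 0, "ry": 0, "rz": 0}, {"x": -22, "y": -5, "z": 2, "rx": 0, "ry": 0, "rz": -4}, {"x": -26, "y": -6, "z": 2, "rx": 0, "ry": 0, "rz": -7}, {"x": -31, "y": -7, "z": 2, "rx": 0, "ry": 0, "rz": -11}, {"x": -35, "y": -7, "z": 2, "rx": 0, "ry": 0, "rz": -14}, {"x": -40, "y": -7, "z": 2, "rx": 0, "ry": 0, "rz": -18}, {"x": -44, "y": -7, "z": 2, "rx": 0, "ry": 0, "rz": -21}, {"x": -49, "y": -6, "z": 2, "rx": 0, "ry": 0, "rz": -25}, {"x": -53, "y": -6, "z": 2, "rx": 0, "ry": 0, "rz": -28}, {"x": -57, "y": -5, "z": 2, "rx": 0, "ry": 0, "rz": -32}, {"x": -62, "y": -3, "z": 2, "rx": 0, "ry": 0, "rz": -35}, {"x": -66, "y": -2, "z": 2, "rx": 0, "ry": 0, "rz": -39}, {"x": -70, "y": 0, "z": 2, "rx": 0, "ry": 0, "rz": -42}, {"x": -74, "y": 2, "z": 2, "rx": 0, "ry": 0, "rz": -46}, {"x": -78, "y": 4, "z": 2, "rx": 0, "ry": 0, "rz": -49}, {"x": -81, "y": 7, "z": 2, "rx": 0, "ry": 0, "rz": -53}, {"x": -85, "y": 10, "z": 2, "rx": 0, "ry": 0, "rz": -56},
```

View pics/c1.png

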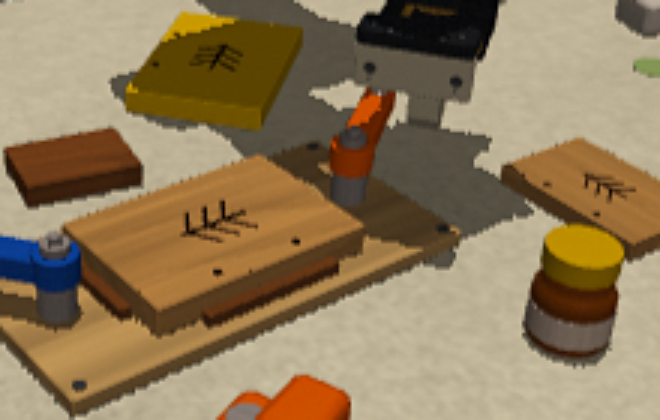

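The crop shows the closed fingers at (425,105), beside the orange bar (370,120) on its outer side at bar height. They are clear of the jar and the plaque, so I sweep.

>>> {"op": "arm_command", "data": {
  "series": [
    {"x": -3,"y": -4,"z": 2,"rx": 0,"ry": 0,"rz": 0},
    {"x": -8,"y": -4,"z": 2,"rx": 0,"ry": 0,"rz": 0},
    {"x": -13,"y": -4,"z": 2,"rx": 0,"ry": 0,"rz": 0},
    {"x": -18,"y": -4,"z": 2,"rx": 0,"ry": 0,"rz": 0},
    {"x": -22,"y": -5,"z": 2,"rx": 0,"ry": 0,"rz": -4},
    {"x": -26,"y": -6,"z": 2,"rx": 0,"ry": 0,"rz": -7},
    {"x": -31,"y": -7,"z": 2,"rx": 0,"ry": 0,"rz": -11},
    {"x": -35,"y": -7,"z": 2,"rx": 0,"ry": 0,"rz": -14},
    {"x": -40,"y": -7,"z": 2,"rx": 0,"ry": 0,"rz": -18},
    {"x": -44,"y": -7,"z": 2,"rx": 0,"ry": 0,"rz": -21},
    {"x": -49,"y": -6,"z": 2,"rx": 0,"ry": 0,"rz": -25},
    {"x": -53,"y": -6,"z": 2,"rx": 0,"ry": 0,"rz": -28},
    {"x": -57,"y": -5,"z": 2,"rx": 0,"ry": 0,"rz": -32},
    {"x": -62,"y": -3,"z": 2,"rx": 0,"ry": 0,"rz": -35},
    {"x": -66,"y": -2,"z": 2,"rx": 0,"ry": 0,"rz": -39},
    {"x": -70,"y": 0,"z": 2,"rx": 0,"ry": 0,"rz": -42},
    {"x": -74,"y": 2,"z": 2,"rx": 0,"ry": 0,"rz": -46},
    {"x": -78,"y": 4,"z": 2,"rx": 0,"ry": 0,"rz": -49},
    {"x": -81,"y": 7,"z": 2,"rx": 0,"ry": 0,"rz": -53},
    {"x": -85,"y": 10,"z": 2,"rx": 0,"ry": 0,"rz": -56}
  ]
}}

```text
time: 7.85
tool_pos: [0.4745, 0.1346, 0.1054]
tool_rot: [3.141, -0.0, 1.847]
contact_force: [0.7, 2.4, 1.1]
opening: 0.0004
grip_force: 1.1
```

```bash
python3 - <<'E'
from h import *
P=shots()
s=observe();print(s["time"],s["tool_pos"],np.degrees(s["tool_rot"][2]),s["contact_force"])
for k,v in arms(P).items(): print(k,np.round(v,3).tolist())
im=P["scene"]["pixels"][140:280,220:440];cv2.imwrite("pics/d1.png",cv2.resize(im,None,fx=2,fy=2))
show(sweep(1,195.7+np.arange(1,21)*3.5,[.0205]*20))
E
```

```text
7.95 [0.47459267 0.13424978 0.10536586] 105.64789037612245 [-0.41389229  0.76667515  0.3848428 ]
swing_orange [[0.547, 0.134, 0.033]]
orange_tip [[0.461, 0.106, 0.042]]
swing_blue [[0.605, -0.086, 0.038], [0.599, -0.088, 0.035]]
blue_tip [[0.55, -0.167, 0.046], [0.55, -0.165, 0.04]]
{"x": -4, "y": -1, "z": -1, "rx": 0, "ry": 0, "rz": -4}, {"x": -8, "y": -1, "z": -1, "rx": 0, "ry": 0, "rz": -7}, {"x": -13, "y": -2, "z": -1, "rx": 0, "ry": 0, "rz": -11}, {"x": -17, "y": -2, "z": -1, "rx": 0, "ry": 0, "rz": -14}, {"x": -22, "y": -2, "z": -1, "rx": 0, "ry": 0, "rz": -18}, {"x": -26, "y": -2, "z": -1, "rx": 0, "ry": 0, "rz": -21}, {"x": -31, "y": -2, "z": -1, "rx": 0, "ry": 0, "rz": -25}, {"x": -35, "y": -1, "z": -1, "rx": 0, "ry": 0, "rz": -28}, {"x": -39, "y": 0, "z": -1, "rx": 0, "ry": 0, "rz": -32}, {"x": -44, "y": 1, "z": -1, "rx": 0, "ry": 0, "rz": -35}, {"x": -48, "y": 3, "z": -1, "rx": 0, "ry": 0, "rz": -39}, {"x": -52, "y": 5, "z": -1, "rx": 0, "ry": 0, "rz": -42}, {"x": -56, "y": 7, "z": -1, "rx": 0, "ry": 0, "rz": -46}, {"x": -60, "y": 9, "z": -1, "rx": 0, "ry": 0, "rz": -49}, {"x": -63, "y": 12, "z": -1, "rx": 0, "ry": 0, "rz": -53}, {"x": -67, "y": 14, "z": -1, "rx": 0, "ry": 0, "rz": -56}, {"x": -70, "y": 17, "z": -1, "rx": 0, "ry": 0, "rz": -60}, {"x": -73, "y": 21, "z": -1, "rx": 0, "ry": 0, "rz": -63}, {"x": -76, "y": 24, "z": -1, "rx": 0, "ry": 0, "rz": -67}, {"x": -79, "y": 27, "z": -1, "rx": 0, "ry": 0, "rz": -70},
```

View pics/d1.png

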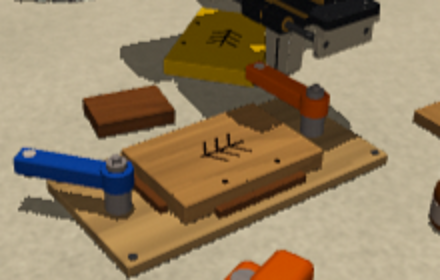

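It works: the orange bar now points at the robot (198°), moved by the finger.

>>> {"op": "arm_command", "data": {
  "series": [
    {"x": -4,"y": -1,"z": -1,"rx": 0,"ry": 0,"rz": -4},
    {"x": -8,"y": -1,"z": -1,"rx": 0,"ry": 0,"rz": -7},
    {"x": -13,"y": -2,"z": -1,"rx": 0,"ry": 0,"rz": -11},
    {"x": -17,"y": -2,"z": -1,"rx": 0,"ry": 0,"rz": -14},
    {"x": -22,"y": -2,"z": -1,"rx": 0,"ry": 0,"rz": -18},
    {"x": -26,"y": -2,"z": -1,"rx": 0,"ry": 0,"rz": -21},
    {"x": -31,"y": -2,"z": -1,"rx": 0,"ry": 0,"rz": -25},
    {"x": -35,"y": -1,"z": -1,"rx": 0,"ry": 0,"rz": -28},
    {"x": -39,"y": 0,"z": -1,"rx": 0,"ry": 0,"rz": -32},
    {"x": -44,"y": 1,"z": -1,"rx": 0,"ry": 0,"rz": -35},
    {"x": -48,"y": 3,"z": -1,"rx": 0,"ry": 0,"rz": -39},
    {"x": -52,"y": 5,"z": -1,"rx": 0,"ry": 0,"rz": -42},
    {"x": -56,"y": 7,"z": -1,"rx": 0,"ry": 0,"rz": -46},
    {"x": -60,"y": 9,"z": -1,"rx": 0,"ry": 0,"rz": -49},
    {"x": -63,"y": 12,"z": -1,"rx": 0,"ry": 0,"rz": -53},
    {"x": -67,"y": 14,"z": -1,"rx": 0,"ry": 0,"rz": -56},
    {"x": -70,"y": 17,"z": -1,"rx": 0,"ry": 0,"rz": -60},
    {"x": -73,"y": 21,"z": -1,"rx": 0,"ry": 0,"rz": -63},
    {"x": -76,"y": 24,"z": -1,"rx": 0,"ry": 0,"rz": -67},
    {"x": -79,"y": 27,"z": -1,"rx": 0,"ry": 0,"rz": -70}
  ]
}}

```text
time: 10.35
tool_pos: [0.5214, 0.066, 0.1058]
tool_rot: [3.142, -0.002, 3.068]
contact_force: [-1.1, 2.2, -0.2]
opening: 0.0004
grip_force: 1.0
```

```bash
cat >> h.py <<'E'
def angs(P):
    q=np.load("jig.npy")
    for n,s in(("orange",1),("blue",-1)):
        post=q[:2]+R2(q[2])@[0,.115*s]
        for d in arms(P).get(n+"_tip",[]):
            w=np.array(d[:2])-post;print(n,"angle",round(np.degrees(np.arctan2(w[1],w[0]))%360,1),"len",np.hypot(*w).round(3),"target",round((np.degrees(q[2])-90*s)%360,1))
E
python3 - <<'E'
from h import *
P=shots()
s=observe();print(s["time"],s["tool_pos"],np.degrees(s["tool_rot"][2]),s["contact_force"])
angs(P)
for k,v in arms(P).items(): print(k,np.round(v,3).tolist())
show(sweep(1,265.7+np.arange(1,9)*2,[.0205]*8))
show(sweep(1,[283.5]*6,[.0205,.0205,.023,.03,.04,.05]))
E
```

```text
10.45 [0.52186512 0.06584815 0.10590065] 175.6686734241615 [-0.87755239  0.04115004  0.00858802]
orange angle 266.4 len 0.093 target 284.4
blue angle 235.4 len 0.097 target 104.4
blue angle 235.2 len 0.091 target 104.4
swing_orange [[0.547, 0.133, 0.034]]
orange_tip [[0.542, 0.042, 0.042]]
swing_blue [[0.604, -0.088, 0.038], [0.6, -0.085, 0.032]]
blue_tip [[0.55, -0.168, 0.044], [0.553, -0.164, 0.044]]
{"x": -3, "y": -1, "z": 0, "rx": 0, "ry": 0, "rz": -2}, {"x": -5, "y": -1, "z": 0, "rx": 0, "ry": 0, "rz": -4}, {"x": -8, "y": -2, "z": 0, "rx": 0, "ry": 0, "rz": -6}, {"x": -10, "y": -2, "z": 0, "rx": 0, "ry": 0, "rz": -8}, {"x": -13, "y": -2, "z": 0, "rx": 0, "ry": 0, "rz": -10}, {"x": -15, "y": -3, "z": 0, "rx": 0, "ry": 0, "rz": -12}, {"x": -18, "y": -3, "z": 0, "rx": 0, "ry": 0, "rz": -14}, {"x": -20, "y": -3, "z": 0, "rx": 0, "ry": 0, "rz": -16}, 
{"x": -23, "y": -3, "z": 0, "rx": 0, "ry": 0, "rz": -18}, {"x": -23, "y": -3, "z": 0, "rx": 0, "ry": 0, "rz": -18}, {"x": -20, "y": -4, "z": 0, "rx": 0, "ry": 0, "rz": -18}, {"x": -14, "y": -6, "z": 0, "rx": 0, "ry": 0, "rz": -18}, {"x": -4, "y": -9, "z": 0, "rx": 0, "ry": 0, "rz": -18}, {"x": 5, "y": -12, "z": 0, "rx": 0, "ry": 0, "rz": -18},
```

>>> {"op": "arm_command", "data": {
  "series": [
    {"x": -3,"y": -1,"z": 0,"rx": 0,"ry": 0,"rz": -2},
    {"x": -5,"y": -1,"z": 0,"rx": 0,"ry": 0,"rz": -4},
    {"x": -8,"y": -2,"z": 0,"rx": 0,"ry": 0,"rz": -6},
    {"x": -10,"y": -2,"z": 0,"rx": 0,"ry": 0,"rz": -8},
    {"x": -13,"y": -2,"z": 0,"rx": 0,"ry": 0,"rz": -10},
    {"x": -15,"y": -3,"z": 0,"rx": 0,"ry": 0,"rz": -12},
    {"x": -18,"y": -3,"z": 0,"rx": 0,"ry": 0,"rz": -14},
    {"x": -20,"y": -3,"z": 0,"rx": 0,"ry": 0,"rz": -16},
    {"x": -23,"y": -3,"z": 0,"rx": 0,"ry": 0,"rz": -18},
    {"x": -23,"y": -3,"z": 0,"rx": 0,"ry": 0,"rz": -18},
    {"x": -23,"y": -3,"z": 0,"rx": 0,"ry": 0,"rz": -18},
    {"x": -14,"y": -6,"z": 0,"rx": 0,"ry": 0,"rz": -18},
    {"x": -4,"y": -9,"z": 0,"rx": 0,"ry": 0,"rz": -18},
    {"x": 5,"y": -12,"z": 0,"rx": 0,"ry": 0,"rz": -18},
    {"x": 10,"y": -12,"z": -20,"rx": 0,"ry": 0,"rz": -18},
    {"x": 10,"y": -12,"z": -50,"rx": 0,"ry": 0,"rz": -18},
    {"x": 10,"y": -12,"z": -80,"rx": 0,"ry": 0,"rz": -18},
    {"x": 10,"y": -12,"z": -100,"rx": 0,"ry": 0,"rz": -18},
    {"x": 10,"y": -12,"z": -110,"rx": 0,"ry": 0,"rz": -18},
    {"x": 10,"y": -12,"z": -110,"rx": 0,"ry": 0,"rz": -18}
  ]
}}

```text
time: 13.65
tool_pos: [0.5112, 0.0546, 0.2172]
tool_rot: [-3.141, 0.002, -2.903]
contact_force: [-1.4, 0.7, -0.1]
opening: 0.0006
grip_force: 0.0
```

```bash
python3 - <<'E'
from h import *
P=shots()
s=observe();print(s["time"],s["tool_pos"],np.degrees(s["tool_rot"][2]),s["contact_force"])
angs(P)
show(sweep(-1,[234.9]*2,[.045,.045],z=.215))
show(sweep(-1,[234.9],[.045]))
E
```

```text
13.75 [0.51044984 0.05465617 0.21534021] -166.34616559399743 [-0.20694001 -0.56317146  0.66543227]
orange angle 286.5 len 0.092 target 284.4
blue angle 234.5 len 0.091 target 104.4
{"x": -34, "y": -241, "z": 1, "rx": 0, "ry": 0, "rz": 49}, {"x": -34, "y": -241, "z": 1, "rx": 0, "ry": 0, "rz": 49}, 
{"x": -34, "y": -241, "z": 110, "rx": 0, "ry": 0, "rz": 49},
```

>>> {"op": "arm_command", "data": {
  "series": [
    {"x": -3,"y": -20,"z": 0,"rx": 0,"ry": 0,"rz": 4},
    {"x": -6,"y": -45,"z": 0,"rx": 0,"ry": 0,"rz": 9},
    {"x": -10,"y": -72,"z": 0,"rx": 0,"ry": 0,"rz": 14},
    {"x": -14,"y": -100,"z": 0,"rx": 0,"ry": 0,"rz": 20},
    {"x": -18,"y": -128,"z": 0,"rx": 0,"ry": 0,"rz": 26},
    {"x": -22,"y": -156,"z": 0,"rx": 0,"ry": 0,"rz": 32},
    {"x": -26,"y": -184,"z": 0,"rx": 0,"ry": 0,"rz": 38},
    {"x": -30,"y": -212,"z": 0,"rx": 0,"ry": 0,"rz": 44},
    {"x": -34,"y": -230,"z": 0,"rx": 0,"ry": 0,"rz": 49},
    {"x": -34,"y": -241,"z": 0,"rx": 0,"ry": 0,"rz": 49},
    {"x": -34,"y": -241,"z": 0,"rx": 0,"ry": 0,"rz": 49},
    {"x": -34,"y": -241,"z": 20,"rx": 0,"ry": 0,"rz": 49},
    {"x": -34,"y": -241,"z": 45,"rx": 0,"ry": 0,"rz": 49},
    {"x": -34,"y": -241,"z": 70,"rx": 0,"ry": 0,"rz": 49},
    {"x": -34,"y": -241,"z": 90,"rx": 0,"ry": 0,"rz": 49},
    {"x": -34,"y": -241,"z": 102,"rx": 0,"ry": 0,"rz": 49},
    {"x": -34,"y": -241,"z": 108,"rx": 0,"ry": 0,"rz": 49},
    {"x": -34,"y": -241,"z": 109,"rx": 0,"ry": 0,"rz": 49},
    {"x": -34,"y": -241,"z": 109,"rx": 0,"ry": 0,"rz": 49},
    {"x": -34,"y": -241,"z": 109,"rx": 0,"ry": 0,"rz": 49}
  ]
}}

```text
time: 16.55
tool_pos: [0.6016, -0.1716, 0.1083]
tool_rot: [3.141, 0.002, 2.525]
contact_force: [-0.4, 0.1, -0.0]
opening: 0.0007
grip_force: 0.0
```

```bash
python3 - <<'E'
from h import *
P=shots()
s=observe();print(s["time"],s["tool_pos"],np.degrees(s["tool_rot"][2]),s["contact_force"])
angs(P)
show(sweep(-1,[234.9]*4+list(234.9-np.arange(1,17)*3.5),[.038,.032,.026,.0205]+[.0205]*16))
im=P["scene"]["pixels"][130:290,180:440];cv2.imwrite("pics/e1.png",cv2.resize(im,None,fx=2,fy=2))
E
```

```text
16.65 [ 0.60143368 -0.17162436  0.10809949] 144.6655881828963 [ 0.023258    0.90275013 -0.28626385]
orange angle 287.0 len 0.093 target 284.4
orange angle 285.0 len 0.093 target 284.4
blue angle 236.0 len 0.093 target 104.4
blue angle 234.7 len 0.092 target 104.4
{"x": 6, "y": 0, "z": 1, "rx": 0, "ry": 0, "rz": 0}, {"x": 12, "y": 0, "z": 1, "rx": 0, "ry": 0, "rz": 0}, {"x": 18, "y": 0, "z": 1, "rx": 0, "ry": 0, "rz": 0}, {"x": 24, "y": 0, "z": 1, "rx": 0, "ry": 0, "rz": 0}, {"x": 28, "y": -1, "z": 1, "rx": 0, "ry": 0, "rz": 3}, {"x": 33, "y": -2, "z": 1, "rx": 0, "ry": 0, "rz": 7}, {"x": 37, "y": -3, "z": 1, "rx": 0, "ry": 0, "rz": 10}, {"x": 41, "y": -3, "z": 1, "rx": 0, "ry": 0, "rz": 14}, {"x": 46, "y": -3, "z": 1, "rx": 0, "ry": 0, "rz": 17}, {"x": 50, "y": -3, "z": 1, "rx": 0, "ry": 0, "rz": 21}, {"x": 55, "y": -2, "z": 1, "rx": 0, "ry": 0, "rz": 24}, {"x": 59, "y": -2, "z": 1, "rx": 0, "ry": 0, "rz": 28}, {"x": 64, "y": -1, "z": 1, "rx": 0, "ry": 0, "rz": 31}, {"x": 68, "y": 1, "z": 1, "rx": 0, "ry": 0, "rz": 35}, {"x": 72, "y": 2, "z": 1, "rx": 0, "ry": 0, "rz": 38}, {"x": 76, "y": 4, "z": 1, "rx": 0, "ry": 0, "rz": 42}, {"x": 80, "y": 6, "z": 1, "rx": 0, "ry": 0, "rz": 45}, {"x": 84, "y": 8, "z": 1, "rx": 0, "ry": 0, "rz": 49}, {"x": 88, "y": 11, "z": 1, "rx": 0, "ry": 0, "rz": 52}, {"x": 91, "y": 14, "z": 1, "rx": 0, "ry": 0, "rz": 56},
```

View pics/e1.png

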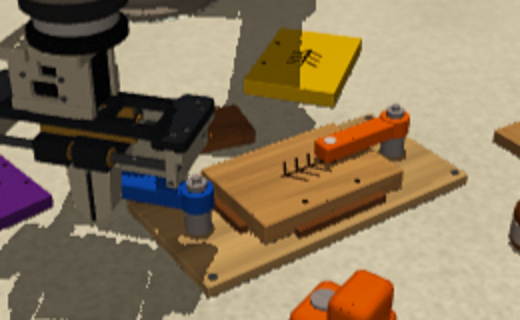

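The orange arm lies closed over the plaque (tip at crop (325,148)). The fingers at (95,200) are on the outer side of the blue bar (150,188), so I sweep it.

>>> {"op": "arm_command", "data": {
  "series": [
    {"x": 6,"y": 0,"z": 1,"rx": 0,"ry": 0,"rz": 0},
    {"x": 12,"y": 0,"z": 1,"rx": 0,"ry": 0,"rz": 0},
    {"x": 18,"y": 0,"z": 1,"rx": 0,"ry": 0,"rz": 0},
    {"x": 24,"y": 0,"z": 1,"rx": 0,"ry": 0,"rz": 0},
    {"x": 28,"y": -1,"z": 1,"rx": 0,"ry": 0,"rz": 3},
    {"x": 33,"y": -2,"z": 1,"rx": 0,"ry": 0,"rz": 7},
    {"x": 37,"y": -3,"z": 1,"rx": 0,"ry": 0,"rz": 10},
    {"x": 41,"y": -3,"z": 1,"rx": 0,"ry": 0,"rz": 14},
    {"x": 46,"y": -3,"z": 1,"rx": 0,"ry": 0,"rz": 17},
    {"x": 50,"y": -3,"z": 1,"rx": 0,"ry": 0,"rz": 21},
    {"x": 55,"y": -2,"z": 1,"rx": 0,"ry": 0,"rz": 24},
    {"x": 59,"y": -2,"z": 1,"rx": 0,"ry": 0,"rz": 28},
    {"x": 64,"y": -1,"z": 1,"rx": 0,"ry": 0,"rz": 31},
    {"x": 68,"y": 1,"z": 1,"rx": 0,"ry": 0,"rz": 35},
    {"x": 72,"y": 2,"z": 1,"rx": 0,"ry": 0,"rz": 38},
    {"x": 76,"y": 4,"z": 1,"rx": 0,"ry": 0,"rz": 42},
    {"x": 80,"y": 6,"z": 1,"rx": 0,"ry": 0,"rz": 45},
    {"x": 84,"y": 8,"z": 1,"rx": 0,"ry": 0,"rz": 49},
    {"x": 88,"y": 11,"z": 1,"rx": 0,"ry": 0,"rz": 52},
    {"x": 91,"y": 14,"z": 1,"rx": 0,"ry": 0,"rz": 56}
  ]
}}

```text
time: 19.45
tool_pos: [0.5344, -0.1074, 0.1064]
tool_rot: [-3.141, 0.001, 1.545]
contact_force: [-1.4, -2.1, -0.4]
opening: 0.0004
grip_force: 1.0
```

```bash
python3 - <<'E'
from h import *
P=shots()
s=observe();print(s["time"],s["tool_pos"],np.degrees(s["tool_rot"][2]),s["contact_force"])
angs(P)
show(sweep(-1,178.9-np.arange(1,19)*3.3,[.0205]*18))
E
```

```text
19.55 [ 0.53456548 -0.10700235  0.10644892] 88.65172056510771 [-0.8566032   0.47524235 -0.07118161]
orange angle 285.2 len 0.094 target 284.4
orange angle 286.3 len 0.092 target 284.4
blue angle 24.0 len 0.178 target 104.4
{"x": 4, "y": -1, "z": 0, "rx": 0, "ry": 0, "rz": 3}, {"x": 8, "y": -2, "z": 0, "rx": 0, "ry": 0, "rz": 6}, {"x": 12, "y": -3, "z": 0, "rx": 0, "ry": 0, "rz": 10}, {"x": 16, "y": -3, "z": 0, "rx": 0, "ry": 0, "rz": 13}, {"x": 20, "y": -3, "z": 0, "rx": 0, "ry": 0, "rz": 16}, {"x": 25, "y": -3, "z": 0, "rx": 0, "ry": 0, "rz": 20}, {"x": 29, "y": -3, "z": 0, "rx": 0, "ry": 0, "rz": 23}, {"x": 33, "y": -2, "z": 0, "rx": 0, "ry": 0, "rz": 26}, {"x": 37, "y": -1, "z": 0, "rx": 0, "ry": 0, "rz": 29}, {"x": 41, "y": 0, "z": 0, "rx": 0, "ry": 0, "rz": 33}, {"x": 45, "y": 1, "z": 0, "rx": 0, "ry": 0, "rz": 36}, {"x": 49, "y": 3, "z": 0, "rx": 0, "ry": 0, "rz": 39}, {"x": 53, "y": 4, "z": 0, "rx": 0, "ry": 0, "rz": 43}, {"x": 57, "y": 6, "z": 0, "rx": 0, "ry": 0, "rz": 46}, {"x": 60, "y": 8, "z": 0, "rx": 0, "ry": 0, "rz": 49}, {"x": 64, "y": 11, "z": 0, "rx": 0, "ry": 0, "rz": 53}, {"x": 67, "y": 13, "z": 0, "rx": 0, "ry": 0, "rz": 56}, {"x": 70, "y": 16, "z": 0, "rx": 0, "ry": 0, "rz": 59},
```

>>> {"op": "arm_command", "data": {
  "series": [
    {"x": 4,"y": -1,"z": 0,"rx": 0,"ry": 0,"rz": 3},
    {"x": 8,"y": -2,"z": 0,"rx": 0,"ry": 0,"rz": 6},
    {"x": 12,"y": -3,"z": 0,"rx": 0,"ry": 0,"rz": 10},
    {"x": 16,"y": -3,"z": 0,"rx": 0,"ry": 0,"rz": 13},
    {"x": 20,"y": -3,"z": 0,"rx": 0,"ry": 0,"rz": 16},
    {"x": 25,"y": -3,"z": 0,"rx": 0,"ry": 0,"rz": 20},
    {"x": 29,"y": -3,"z": 0,"rx": 0,"ry": 0,"rz": 23},
    {"x": 33,"y": -2,"z": 0,"rx": 0,"ry": 0,"rz": 26},
    {"x": 37,"y": -1,"z": 0,"rx": 0,"ry": 0,"rz": 29},
    {"x": 41,"y": 0,"z": 0,"rx": 0,"ry": 0,"rz": 33},
    {"x": 45,"y": 1,"z": 0,"rx": 0,"ry": 0,"rz": 36},
    {"x": 49,"y": 3,"z": 0,"rx": 0,"ry": 0,"rz": 39},
    {"x": 53,"y": 4,"z": 0,"rx": 0,"ry": 0,"rz": 43},
    {"x": 57,"y": 6,"z": 0,"rx": 0,"ry": 0,"rz": 46},
    {"x": 60,"y": 8,"z": 0,"rx": 0,"ry": 0,"rz": 49},
    {"x": 64,"y": 11,"z": 0,"rx": 0,"ry": 0,"rz": 53},
    {"x": 67,"y": 13,"z": 0,"rx": 0,"ry": 0,"rz": 56},
    {"x": 70,"y": 16,"z": 0,"rx": 0,"ry": 0,"rz": 59}
  ]
}}

```text
time: 22.15
tool_pos: [0.5519, -0.0376, 0.106]
tool_rot: [-3.141, 0.002, 0.516]
contact_force: [-2.6, 0.1, -0.2]
opening: 0.0008
grip_force: 0.9
```

```bash
python3 - <<'E'
from h import *
P=shots()
s=observe();print(s["time"],s["tool_pos"],np.degrees(s["tool_rot"][2]),s["contact_force"])
angs(P)
show(sweep(-1,119.5-np.arange(1,8)*2.1,[.0205]*7))
show(sweep(-1,[104.8]*3,[.03,.04,.05]))
E
```

```text
22.25 [ 0.55250786 -0.03747583  0.10605823] 29.66243879880045 [ 0.48725819 -0.09205274 -0.23456162]
orange angle 285.9 len 0.093 target 284.4
orange angle 285.1 len 0.092 target 284.4
blue angle 103.9 len 0.229 target 104.4
{"x": 3, "y": -1, "z": 0, "rx": 0, "ry": 0, "rz": 2}, {"x": 5, "y": -1, "z": 0, "rx": 0, "ry": 0, "rz": 4}, {"x": 8, "y": -2, "z": 0, "rx": 0, "ry": 0, "rz": 6}, {"x": 11, "y": -2, "z": 0, "rx": 0, "ry": 0, "rz": 9}, {"x": 13, "y": -3, "z": 0, "rx": 0, "ry": 0, "rz": 11}, {"x": 16, "y": -3, "z": 0, "rx": 0, "ry": 0, "rz": 13}, {"x": 19, "y": -3, "z": 0, "rx": 0, "ry": 0, "rz": 15}, 
{"x": 9, "y": -5, "z": 0, "rx": 0, "ry": 0, "rz": 15}, {"x": 0, "y": -8, "z": 0, "rx": 0, "ry": 0, "rz": 15}, {"x": -10, "y": -10, "z": 0, "rx": 0, "ry": 0, "rz": 15},
```

>>> {"op": "arm_command", "data": {
  "series": [
    {"x": 3,"y": -1,"z": 0,"rx": 0,"ry": 0,"rz": 2},
    {"x": 5,"y": -1,"z": 0,"rx": 0,"ry": 0,"rz": 4},
    {"x": 8,"y": -2,"z": 0,"rx": 0,"ry": 0,"rz": 6},
    {"x": 11,"y": -2,"z": 0,"rx": 0,"ry": 0,"rz": 9},
    {"x": 13,"y": -3,"z": 0,"rx": 0,"ry": 0,"rz": 11},
    {"x": 16,"y": -3,"z": 0,"rx": 0,"ry": 0,"rz": 13},
    {"x": 19,"y": -3,"z": 0,"rx": 0,"ry": 0,"rz": 15},
    {"x": 19,"y": -3,"z": 0,"rx": 0,"ry": 0,"rz": 15},
    {"x": 19,"y": -3,"z": 0,"rx": 0,"ry": 0,"rz": 15},
    {"x": 9,"y": -5,"z": 0,"rx": 0,"ry": 0,"rz": 15},
    {"x": 0,"y": -8,"z": 0,"rx": 0,"ry": 0,"rz": 15},
    {"x": -10,"y": -10,"z": 0,"rx": 0,"ry": 0,"rz": 15},
    {"x": -12,"y": -10,"z": -20,"rx": 0,"ry": 0,"rz": 15},
    {"x": -12,"y": -10,"z": -50,"rx": 0,"ry": 0,"rz": 15},
    {"x": -15,"y": -5,"z": -80,"rx": 0,"ry": 0,"rz": 15},
    {"x": -25,"y": 20,"z": -110,"rx": 0,"ry": 0,"rz": 15},
    {"x": -40,"y": 55,"z": -130,"rx": 0,"ry": 0,"rz": 15},
    {"x": -55,"y": 90,"z": -140,"rx": 0,"ry": 0,"rz": 15},
    {"x": -70,"y": 125,"z": -145,"rx": 0,"ry": 0,"rz": 15},
    {"x": -80,"y": 150,"z": -150,"rx": 0,"ry": 0,"rz": 15}
  ]
}}

```text
time: 25.05
tool_pos: [0.5564, -0.2103, 0.2568]
tool_rot: [3.141, -0.0, 0.255]
contact_force: [0.6, -0.2, -0.4]
opening: 0.0005
grip_force: 0.0
```

```bash
python3 - <<'E'
from h import *
P=shots("f")
s=observe();print(s["time"],s["tool_pos"],np.degrees(s["tool_rot"][2]),s["contact_force"])
angs(P); angs(shots())
cv2.imwrite("pics/f1.png",np.vstack([P["scene"]["pixels"][130:330,120:520],P["top"]["pixels"][100:300,120:520]]))
E
```

```text
25.15 [ 0.55673665 -0.211398    0.25668344] 14.438187201172157 [ 0.12008714  0.31969085 -0.90971522]
orange angle 286.8 len 0.096 target 284.4
orange angle 285.6 len 0.096 target 284.4
blue angle 106.0 len 0.094 target 104.4
blue angle 101.8 len 0.095 target 104.4
orange angle 285.9 len 0.093 target 284.4
orange angle 286.0 len 0.094 target 284.4
blue angle 102.9 len 0.095 target 104.4
blue angle 102.7 len 0.097 target 104.4
```

View pics/f1.png

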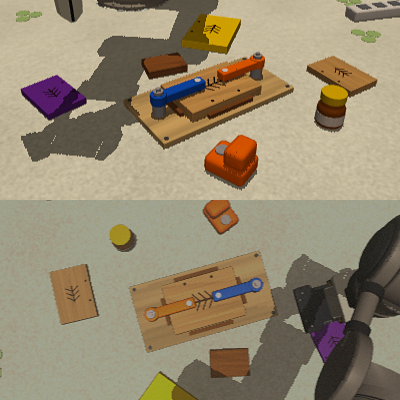

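Both arms lie in one line over the plaque: in the lower half the orange bar runs (152,314)–(190,303) and the blue bar (217,295)–(257,284). Both are within about 2°, the bystanders haven't moved, and the hand is clear.

```bash
python3 -c "
from cell import *
print(hand_in())"
```

```text
the job is handed in; nothing more can be done
None
```

I handed the job in after about 25 s: both swing arms are closed over the plaque, within about 2° of straight in the last pictures, the plaque and bystanders look unmoved, and the hand is clear; hand-in returned no verdict.

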